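Dial open the lockout box of a switchboard isolator

TASK

Unlock the grey lockout box on the bench by its crank dial: crank it clockwise (seen from above) at least two full turns and stop with the crank on the red mark; go back counter-clockwise past the yellow mark once and stop on it the second time, where the green indicator jumps towards the dial; then turn clockwise again, slowly, until you feel the dial run against its catch somewhere along the blue arc, pressing gently and never forcing it. Then slide the orange bolt knob fully towards the dial, so that the bolt is out of the yellow keeper, and let go, without shifting the loose things lying around.

Things in the scene. Friction and masses are not known exactly. Their poses are not given: they have to be found in the camera images.
- lockbox: grey steel lockout box, fixed to the bench, 170 x 240 mm, 70 mm high; origin on the bench under the dial axis. Bearings: angles about the dial axis, counter-clockwise from above, from the box's own +x. Red mark at bearing -2.70, yellow at -0.45, blue arc from -2.1 to -1.1 rad. On its +y side a housing with a yellow keeper, 98 mm high, 182 to 202 mm from the dial axis
- dial_center (a point): point on the dial axis, 99 mm above the bench, level with the middle of the crank grip. The dial is a dark disc 96 mm across, its top 82 mm above the bench. Inside, two wheels with lost motion: the dial carries the near wheel only after almost a turn (5.55 rad) in one direction, and that wheel carries the far one likewise
- dial (a joint): turn of the dial in rad, growing counter-clockwise, never wrapped (many turns possible); less whole turns it is the bearing of the crank and of the white pointer line. Turns with about 1 N at the crank
- red_mark (a point): red mark on the dial ring, 71 mm above the bench, 57 mm from the dial axis. Arriving here clockwise after two turns or more sets the far wheel (within about 0.12 rad)
- yellow_mark (a point): yellow mark on the dial ring, 57 mm from the dial axis. Arriving here counter-clockwise for the second time, 8.53 rad after red, sets the near wheel (within about 0.12 rad). A further pass upsets the far wheel
- crank_grip (a point): middle of the black crank grip: an upright cylinder, 16 mm across, 34 mm tall (82 to 116 mm above the bench), 38 mm from the dial axis, which spins freely on its own pin, so that it may be held in a fixed orientation while it is led round
- follower: sprung slide in the box with the green indicator on top (origin: the box's origin, shifted with the slide). When both wheels are set it jumps 10 mm to the dial and becomes the catch: turned clockwise, the dial meets it at an unseen place on the blue arc, springy, about 2.5 N per mm at the crank; also stops the dial about 0.14 rad past yellow. More than 20 N breaks it
- indicator (a point): top of the green indicator, a 7 x 8 mm tab 79 mm above the bench, in a black window at bearing 0; 83 mm from the dial axis while locked, 73 mm once both wheels are set
- bolt (a joint): travel of the bolt in m: 0 locked in the keeper, 0.020 fully drawn; it slides along the box's -y, towards the dial, with about 2 N of friction and stays where it is left. It is barred after 1.5 mm until both wheels are set and the dial stands within about 0.1 rad of resting against the catch
- bolt_knob (a point): middle of the orange bolt knob: an upright cylinder, 18 mm across, 34 mm tall (80 to 114 mm above the bench), 125 mm from the dial axis at bearing +1.571 while locked
- breaker_a: bystander: pair of white circuit breakers with blue toggles, 80 x 36 x 72 mm, origin under its centre
- breaker_b: bystander: block of three white circuit breakers, 80 x 54 x 72 mm, origin under its centre
- terminals: bystander: strip of terminals, 40 x 70 x 42 mm, origin under its centre
- screwdriver: bystander: screwdriver with a red handle, lying on the bench
- blue_bin: bystander: open blue bin, 120 x 100 x 60 mm, origin under its centre
- spool: bystander: empty blue spool standing on end, 80 mm across, 50 mm high, origin under its centre

How it is judged:
By the outcome, as a careful person would: the job done as asked, in the order asked, and still so for the second after the job is handed in, with the robot touching nothing.
It also fails if it takes over 72 s, if anything falls off the work surface, if the arm or the gripper's body presses on something with over 40 N, if the wrist force passes 120 N, or if a joint passes its speed limit or range.

ROBOT

A 7-joint arm with a two-finger parallel gripper is mounted at the origin on the work surface. World frame = base frame: x ahead of the robot, y to its left, z up, the work surface at z = 0. Lengths are in mm, angles in rad, forces in N, time in s.
With the tool pointing down it reaches from about 350 to 900 mm from the base axis. Payload 7.2 kg.
Tool frame: the origin (TCP) lies between the finger pads; the fingertips stand 22 mm ahead of it and the grasp point (between the pads) lies 3 mm ahead of it (ctrl.tip_extent is the distance from the TCP to the fingertips, in mm); z points along the fingers, y is the direction in which the jaws open and shut (so a half turn about z gives the same grasp; the last joint's range is limited). The gripper opens to 85 mm and grips with 20 to 120 N. Pads are 22 mm wide; open, the fingers measure 114 mm over their backs; the gripper's body (76 mm by 85 mm) begins 54 mm behind the grasp point. The pads swing forward as they close: fully open they stand 13 mm farther back than shut.
Start: joints at [-1.353, 0.411, -0.013, 1.596, 0.006, 1.134, -0.082], TCP at [176.212, 599.647, 253.297] pointing down, gripper open.
Joint ranges: [-2.95, 2.95], [-0.29, 1.99], [-1.47, 1.44], [0.14, 2.54], [-1.03, 4.17], [0.13, 1.85], [-2.86, 2.86]. Speed limits (rad/s): [2.39, 2.39, 3.01, 3.01, 3.14, 3.14, 3.14].

INTERFACE

Orientations are given as a unit quaternion [w, x, y, z].
In Python, from station import ctrl gives the robot as it stands.
- The arm moves only by the tool apply_moves, never from a script. Its argument "commands" is a list that holds one entry, the list of rows, each a list of 7 numbers: the shift along the tool's x, y, z in m, then the turn, a rotation vector about the tool's x, y, z in rad, then the opening in per cent of the stroke, from 0 (shut) to 100 (fully open). A call has exactly 5 rows; each row shifts and turns the commanded pose from where the row before left it, along the tool's axes as they then stand; what a row does not reach is not made up. A row lasts 1/8 s, in which the tool goes at most 62.5 mm and 10.7 degrees, less where a joint would pass 70% of its speed; a pose out of reach is approached as far as the arm can. A call with a gripper value outside its range is refused whole. The fingers move at their own pace and stop on an object; "newtons" is the grip in N (left out, the last holds). Time passes only in rows, so rows that do not move let the fingers close, or fill a call up. It gives the time, the measured TCP pose, the force and the opening at its end, in the units of the state.
- ctrl.state(): the state, without advancing time (a new reading comes with each control period).
- ctrl.snapshot(name): name is "scene" or "side" or "wrist"; returns (picture, depth): 420x560x3 uint8, red, green, blue; 420x560 float32, mm along the optical axis (not along the pixel's ray), 0 where there is no reading.
- ctrl.calibration(name): a dict with "intrinsics" (3x3 intrinsics, pixels), "origin" and "attitude" of the camera in the world. Camera axes: x right, y up, looking along -z (the intrinsics and any distortion apply to the point x, -y, -z); pixel columns grow to the right and rows downward; lengths in mm; the calibration is good to about 2 mm. A picture is of the moment at which its call begins: read the wrist's pose just before it. calibration takes no time and is no camera call; for the wrist camera it gives the pose at the moment of the call.
- ctrl.close_job(): hands the job in, once; it reports no verdict.
The state is a dict: "t": time; "joints": joint angles; "qd": joint speeds; "joint_torque": joint torques, N m; "position": TCP position; "eef_rot": TCP orientation; "wrist_force": force on the tool from outside, world axes, zero at the start; "ft_torque": the same for the moment, N m; "width": finger opening in mm.
Only numpy, scipy, OpenCV 4.12 (cv2) and the standard library are available. Lean on these libraries where they do the work, as an engineer would, in place of code of your own. Each camera call takes 0.05 s, during which the arm holds its last target. There are 200 camera calls.

## Working session

There is one attempt and no reset: what is moved stays moved. The work goes in short steps, Python scripts to look and compute and a tool call to move; the robot and the scene stay as the last step left them, time stands still between calls to the robot, and variables do not carry over. Pictures are saved under pics/ and viewed, about 8 in all and at most 12, crops included, and the job is handed in when it is done.

Besides the shell and the picture viewer there is one more tool, called after "Emit:" by a JSON object that holds its "fn" and its "kwargs". apply_moves: Moves the arm, as the interface text tells. Its arguments: {"type":"object","properties":{"commands":{"type":"array","items":{"type":"array","items":{"type":"array","items":{"type":"number"}}}},"newtons":{"type":"number"}},"required":["commands"]}

```bash
ls; mkdir -p pics
python3 - <<'E'
from station import ctrl
import cv2
print(ctrl.state())
for n in ("scene","side"):
    p,d=ctrl.snapshot(n); cv2.imwrite(f"pics/{n}0.png",p[:,:,::-1])
    import numpy as np; np.save(f"pics/{n}0.npy",d)
    print(n,ctrl.calibration(n))
E
```

```text
pics
{'t': 0.0, 'joints': array([-1.35318158,  0.41192137, -0.01274031,  1.59705565,  0.00561128,
        1.13426505, -0.08218636]), 'qd': array([-0.0006528 , -0.00024746, -0.00129602,  0.00195368, -0.00197888,
       -0.00021955, -0.00080748]), 'joint_torque': array([-1.93996543e-04, -6.00636292e+01,  6.81974273e-01, -2.99390298e+01,
        1.38716673e-02,  1.09068380e-02,  4.46721913e-06]), 'position': array([176.10794096, 599.20012259, 252.43475174]), 'eef_rot': array([-5.86597136e-05,  1.42387233e-01,  9.89810702e-01, -8.04696755e-04]), 'wrist_force': array([-0.64728243, -0.84373862,  0.10169006]), 'ft_torque': array([-0.02261205, -0.00891589,  0.03589067]), 'width': 85.19171967137127}
scene {'intrinsics': array([[448.29335729,   0.        , 279.21702203],
       [  0.        , 448.29335729, 209.48126   ],
       [  0.        ,   0.        ,   1.        ]]), 'origin': array([1212.09495034, -525.51506315, 1234.3095274 ]), 'attitude': array([0.8310289 , 0.28728025, 0.14656584, 0.45318813])}
side {'intrinsics': array([[383.84302021,   0.        , 279.8666059 ],
       [  0.        , 383.84302021, 211.40024207],
       [  0.        ,   0.        ,   1.        ]]), 'origin': array([ -17.55408214, -763.42435095,  596.51330292]), 'attitude': array([ 0.83039967,  0.47514791, -0.15284554, -0.24760672])}
```

View pics/scene0.png

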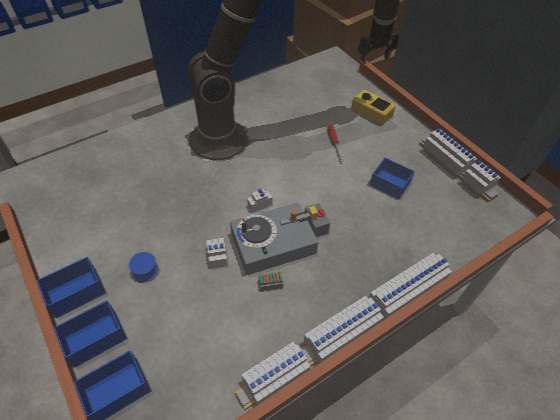

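View pics/side0.png

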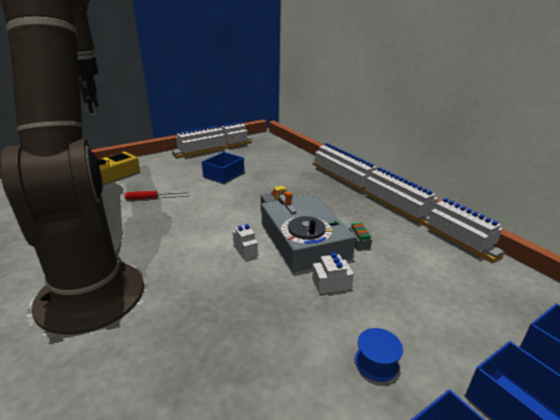

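The scene view shows the lockbox with the dial near (257,231), the orange knob near (294,215), the keeper near (316,212). Breakers stand near (260,198) and (217,250), with the terminals at (270,281). I'll enlarge and measure.

```bash
cat > h.py <<'E'
import numpy as np, cv2
from scipy.spatial.transform import Rotation as R
def Rq(q): return R.from_quat(np.roll(q,-1)).as_matrix()
def ray(c,u,v,z):
    K=c['intrinsics']; d=np.array([(u-K[0,2])/K[0,0],-(v-K[1,2])/K[1,1],-1])
    d=Rq(c['attitude'])@d; o=c['origin']; return o+d*(z-o[2])/d[2]
def proj(c,p):
    K=c['intrinsics']; q=Rq(c['attitude']).T@(np.array(p)-c['origin'])
    return K[0,0]*q[0]/-q[2]+K[0,2], K[1,1]*q[1]/q[2]+K[1,2]
E
python3 - <<'E'
from station import ctrl
from h import *
c=ctrl.calibration("scene")
for n,u,v,z in (("dial",257,231,82),("knobtop",294,211,114),("keeper",314,209,98)): print(n,ray(c,u,v,z).round())
im=cv2.imread("pics/scene0.png")[180:300,190:350]
cv2.imwrite("pics/c1.png",cv2.resize(im,None,fx=5,fy=5,interpolation=cv2.INTER_CUBIC))
E
```

```text
dial [ 513. -129.   82.]
knobtop [529.  -2. 114.]
keeper [547.  64.  98.]
```

View pics/c1.png

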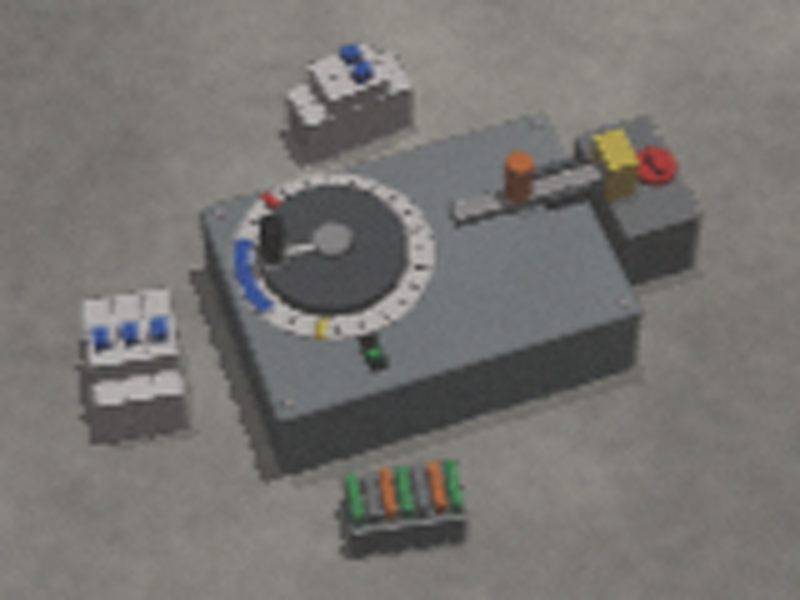

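Enlarged crop: hub (333,240), red mark (270,200), yellow (321,328), green indicator (375,354), knob top (518,157), black grip top (272,215), base (272,260).

Run:
```python
from station import ctrl
from h import *
from scipy.optimize import least_squares
c=ctrl.calibration("scene")
P=lambda a,b,z: ray(c,190+a/5-.4,180+b/5-.4,z)
obs=[(333,240,82,0,0),(270,200,71,57,-2.7),(321,328,71,57,-.45),(375,354,79,83,0),(518,157,114,125,np.pi/2)]
pts=[P(a,b,z)[:2] for a,b,z,_,_ in obs]
def model(x): return np.array([[x[0]+r*np.cos(x[2]+t),x[1]+r*np.sin(x[2]+t)] for *_,r,t in obs])
s=least_squares(lambda x:(model(x)-pts).ravel(),[513,-129,-.2]); print(s.x,s.fun.round(1))
ctr=s.x[:2]
for z,a,b in((116,272,213),(82,272,262)):
    g=P(a,b,z)[:2]-ctr; print("grip",np.hypot(*g),np.arctan2(g[1],g[0])-s.x[2], g+ctr)
for n,a,b in (("brkA top",355,70),("brkB",130,330)): print(n,P(a,b,72))
print("term",P(405,490,42))
```

```text
[ 5.01289332e+02 -1.26097454e+02 -2.20727092e-01] [ 1.  -1.6  0.8 -0.1 -0.4 -0.1 -2.3  1.8  0.8 -0. ]
grip 35.88729176459258 -1.8595934099638263 [ 483.78487744 -157.4262233 ]
grip 39.874333003238426 -1.5276061493178572 [ 494.24729556 -165.34502912]
brkA top [382.44726142 -35.77749717  72.        ]
brkB [ 485.10396066 -261.48500072   72.        ]
term [ 655.93998802 -169.74988587   42.        ]
```

```bash
cat >> h.py <<'E'
C0=np.array([501.3,-126.1]); YAW=-.2207
def go(ctrl,p,yaw=YAW):
    "tool-frame shift (mm) and rotvec to TCP p, tool pointing down, tool y along box y"
    s=ctrl.state(); M=Rq(s['eef_rot'])
    y=np.array([-np.sin(yaw),np.cos(yaw),0]); z=np.array([0,0,-1.]); T=np.column_stack([np.cross(y,z),y,z])
    print('t',s['t'].__round__(2),'pos',s['position'].round(1),'F',s['wrist_force'].round(1),'w',round(s['width'],1))
    print('shift',(M.T@(np.array(p)-s['position'])).round(1),'rot',R.from_matrix(M.T@T).as_rotvec().round(4))
    return s
E
python3 - <<'E'
from station import ctrl
from h import *
c=ctrl.calibration("wrist"); s=ctrl.state(); M=Rq(s['eef_rot'])
print("cam in tool",M.T@(c['origin']-s['position'])); print("look",M.T@Rq(c['attitude'])@[0,0,-1.])
go(ctrl,[501,-126,260]);
E
```

```text
cam in tool [  70.68826334    1.42161826 -120.1457731 ]
look [-2.78861367e-01 -2.65894798e-04  9.60331332e-01]
t 0.1 pos [176.1 599.2 252.5] F [ 0.2 -0.8 -1. ] w 85.1
shift [-516.2 -604.3   -6.5] rot [-0.0015  0.     -0.0651]
```

Emit:
{"fn": "apply_moves", "kwargs": {"commands": [[[-0.026,-0.03,0,0,0,-0.013,100],[-0.026,-0.03,0,0,0,-0.013,60],[-0.026,-0.03,0,0,0,-0.013,45],[-0.026,-0.03,0,0,0,-0.013,45],[-0.026,-0.03,0,0,0,-0.013,45]]]}}

```text
t: 0.72
position: [263.7, 419.9, 253.1]
eef_rot: [-0.0, 0.11, 0.994, -0.0]
wrist_force: [0.3, 0.2, 0.0]
width: 38.3
```

Emit:
{"fn": "apply_moves", "kwargs": {"commands": [[[-0.026,-0.03,0,0,0,0,45],[-0.026,-0.03,0,0,0,0,45],[-0.026,-0.03,0,0,0,0,45],[-0.026,-0.03,0,0,0,0,45],[-0.026,-0.03,0,0,0,0,45]]]}}

```text
t: 1.35
position: [357.6, 245.1, 253.2]
eef_rot: [-0.0, 0.11, 0.994, -0.0]
wrist_force: [0.5, -0.7, 0.8]
width: 38.1
```

Emit:
{"fn": "apply_moves", "kwargs": {"commands": [[[-0.026,-0.03,0,0,0,0,45],[-0.026,-0.03,0,0,0,0,45],[-0.026,-0.03,0,0,0,0,45],[-0.026,-0.03,0,0,0,0,45],[-0.026,-0.03,0,0,0,0,45]]]}}

```text
t: 1.98
position: [451.6, 70.4, 253.2]
eef_rot: [-0.0, 0.11, 0.994, 0.0]
wrist_force: [0.3, 1.0, -0.7]
width: 38.5
```

Emit:
{"fn": "apply_moves", "kwargs": {"commands": [[[-0.026,-0.03,0,0,0,0,45],[-0.026,-0.03,0,0,0,0,45],[-0.026,-0.03,0,0,0,0,45],[-0.026,-0.03,0,0,0,0,45],[0,0,0,0,0,0,45]]]}}

```text
t: 2.6
position: [526.9, -71.3, 253.0]
eef_rot: [-0.0, 0.112, 0.994, -0.001]
wrist_force: [-0.3, 0.4, -0.7]
width: 38.6
```

Run:
```python
from station import ctrl
from h import *
s=go(ctrl,[501,-126,260]); print(s['joints'].round(2))
c=ctrl.calibration("wrist"); p,d=ctrl.snapshot("wrist"); cv2.imwrite("pics/w1.png",p[:,:,::-1])
import pickle; pickle.dump(c,open("w1.pkl","wb"))
print([np.round(proj(c,[501,-126,82]))])
```

```text
t 2.6 pos [526.9 -71.3 253. ] F [-0.3  0.4 -0.7] w 38.6
shift [ 13.1 -59.1  -6.9] rot [-0.0018  0.0002 -0.0047]
[-0.36  0.26  0.49  1.85 -0.14  1.06  1.53]
[array([217., 171.])]
```

View pics/w1.png

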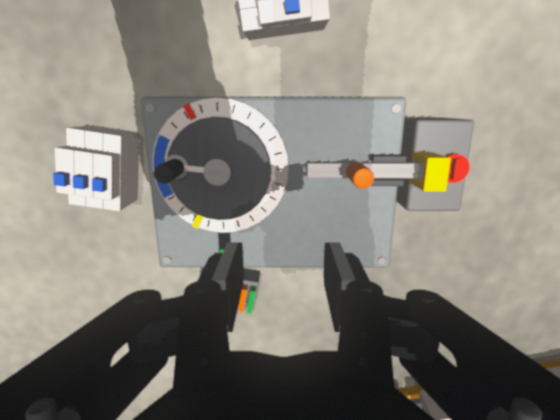

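Wrist view: hub (217,171), red (190,112), yellow (197,222), knob top (362,178), grip top about (163,172), base about (180,167), pointer line leaving the hub to the left (188,169).

Run:
```python
from h import *
import pickle; from scipy.optimize import least_squares
c=pickle.load(open("w1.pkl","rb"))
obs=[(217,171.5,84,0,0),(190,112,71,57,-2.7),(197,222,71,57,-.45),(362,178,114,125,np.pi/2)]
pts=[ray(c,u,v,z)[:2] for u,v,z,_,_ in obs]
def model(x): return np.array([[x[0]+r*np.cos(x[2]+t),x[1]+r*np.sin(x[2]+t)] for *_,r,t in obs])
s=least_squares(lambda x:(model(x)-pts).ravel(),[501,-126,-.2]); print(s.x,s.fun.round(1))
for n,u,v,z in(("top",163,172.5,116),("base",180,167,84),("pointer",188,169,83)):
    g=ray(c,u,v,z)[:2]-s.x[:2]; print(n,np.hypot(*g),np.arctan2(g[1],g[0])-s.x[2],g+s.x[:2])
for t in np.arange(-2,-1.2,.1):
    e=s.x[:2]+38*np.array([np.cos(t+s.x[2]),np.sin(t+s.x[2])]); print(t.round(1),np.round(proj(c,[*e,116])),np.round(proj(c,[*e,82])))
im=cv2.imread("pics/w1.png")[90:260,130:300]; cv2.imwrite("pics/c2.png",cv2.resize(im,(600,600),interpolation=cv2.INTER_CUBIC))
```

```text
[ 5.01217496e+02 -1.25874421e+02 -2.21336247e-01] [ 0.3 -0.4  0.3 -1.1 -1.2  0.7  0.6  0.8]
top 36.94540053695579 -1.7357257723824662 [ 487.29898608 -160.09777111]
base 33.03578904094803 -1.7111031799013114 [ 489.52905315 -156.7733474 ]
pointer 26.10058140320487 -1.6697795172340602 [ 492.99921223 -150.64739327]
-2.0 [164. 160.] [177. 154.]
-1.9 [163. 165.] [176. 158.]
-1.8 [162. 169.] [176. 162.]
-1.7 [162. 174.] [175. 166.]
-1.6 [162. 179.] [175. 170.]
-1.5 [162. 183.] [176. 175.]
-1.4 [163. 188.] [177. 179.]
-1.3 [165. 192.] [178. 183.]
```

View pics/c2.png

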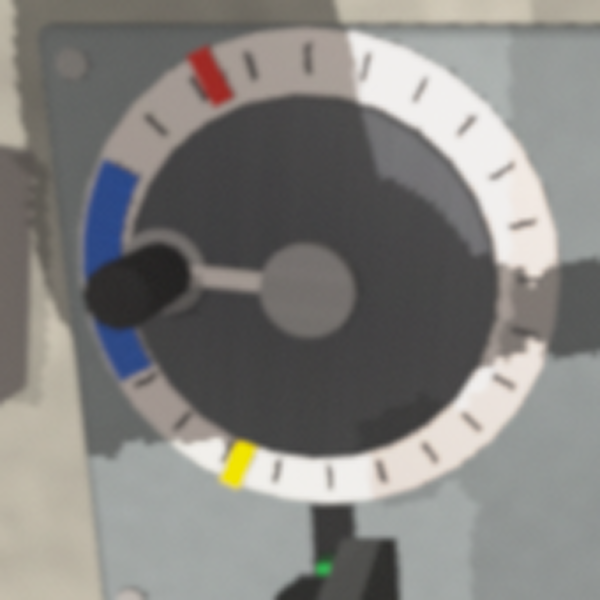

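```bash
sed -i 's/^C0=.*/C0=np.array([501.3,-126.0]); YAW=-.221/' h.py
cat >> h.py <<'E'
def at(b,r=38,z=108): return [*(C0+r*np.array([np.cos(YAW+b),np.sin(YAW+b)])),z]
E
python3 -c "
from station import ctrl
from h import *
go(ctrl,at(-1.7,z=145))"
```

```text
t 2.65 pos [526.3 -69.4 252.8] F [-0.5  0.7 -0.1] w 38.3
shift [ 16.6 -98.3 107.9] rot [-0.0008 -0.0009 -0.0025]
```

Emit:
{"fn": "apply_moves", "kwargs": {"commands": [[[0.004,-0.025,0.027,0,0,0,45],[0.004,-0.025,0.027,0,0,0,45],[0.004,-0.024,0.027,0,0,0,45],[0.004,-0.024,0.027,0,0,0,45],[0,0,0,0,0,0,45]]]}}

```text
t: 3.28
position: [487.2, -160.3, 143.6]
eef_rot: [-0.002, 0.111, 0.994, 0.0]
wrist_force: [-0.2, 0.2, 0.4]
width: 38.6
```

Run:
```python
from station import ctrl
from h import *
for i in range(3): go(ctrl,at(-1.7)); p,d=ctrl.snapshot("wrist")
cv2.imwrite("pics/w2.png",p[:,:,::-1])
```

```text
t 3.27 pos [ 487.2 -160.3  143.6] F [-0.2  0.2  0.4] w 38.6
shift [-1.5 -1.1 35.6] rot [-0.0003 -0.0043 -0.0015]
t 3.33 pos [ 488.7 -159.5  144.8] F [1.8 0.4 0.7] w 38.7
shift [-0.1 -2.3 36.8] rot [ 0.0004 -0.002  -0.0001]
t 3.38 pos [ 489.7 -159.1  145.5] F [ 0.  -0.1  0.1] w 38.0
shift [ 0.8 -2.9 37.5] rot [ 0.0007 -0.0003  0.001 ]
```

View pics/w2.png

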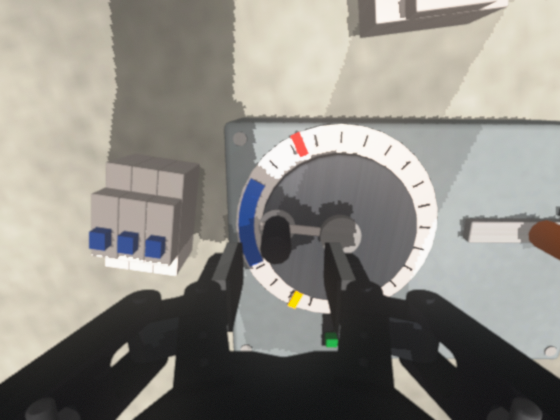

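The grip top (275,243) lies between the fingers (228 and 338), so I shift about −2.5 mm in y. The green indicator is visible at (332,341), still locked.

Emit:
{"fn": "apply_moves", "kwargs": {"commands": [[[0,-0.0025,0.012,0,0,0,45],[0,0,0.013,0,0,0,45],[0,0,0.012,0,0,0,45],[0,0,0,0,0,0,45],[0,0,0,0,0,0,0]]], "newtons": 25}}

```text
t: 4.05
position: [488.9, -162.9, 108.2]
eef_rot: [-0.0, 0.11, 0.994, -0.0]
wrist_force: [0.8, -0.8, -0.1]
width: 21.3
```

Emit:
{"fn": "apply_moves", "kwargs": {"commands": [[[0,0,0,0,0,0,0],[0,0,0,0,0,0,0],[0,0,0,0,0,0,0],[0,0,0,0,0,0,0],[0,0,0,0,0,0,0]]]}}

```text
t: 4.68
position: [489.0, -163.0, 108.5]
eef_rot: [0.0, 0.11, 0.994, -0.0]
wrist_force: [-0.9, -1.4, 0.9]
width: 14.9
```

```bash
cat >> h.py <<'E'
def where(ctrl,n=3):
    "mean state over n readings: box-frame position, bearing, radius, box-frame force"
    P=[];F=[]
    for i in range(n):
        s=ctrl.state(); P.append(s['position']); F.append(s['wrist_force'])
        if i<n-1: ctrl.snapshot("wrist")
    p=np.mean(P,0); f=np.mean(F,0); B=np.array([[np.cos(YAW),np.sin(YAW)],[-np.sin(YAW),np.cos(YAW)]])
    q=B@(p[:2]-C0); b=np.arctan2(q[1],q[0]); u=B@f[:2]
    print('t',round(s['t'],2),'world',p.round(1),'box',q.round(1),'r',np.hypot(*q).round(1),'b',b.round(3),'Fbox',u.round(1),'Fz',f[2].round(1),
      'Ftan(ccw+)',(-np.sin(b)*u[0]+np.cos(b)*u[1]).round(1),'Frad',(np.cos(b)*u[0]+np.sin(b)*u[1]).round(1),'w',round(s['width'],1))
    return q,b
def arc(ctrl,b1,n,r=38,q0=None):
    "rows (mm, tool x,y) along the circle from the present bearing to b1 (unwrapped, relative)"
    q,b=where(ctrl); bs=b+np.linspace(0,b1,n+1); c=np.c_[-r*np.cos(bs),r*np.sin(bs)]
    print(np.diff(c,axis=0).round(1).tolist())
E
python3 -c "
from station import ctrl
from h import *
where(ctrl)"
```

```text
t 4.78 world [ 489.  -163.   108.5] box [ -3.9 -38.8] r 38.9 b -1.671 Fbox [-0.1 -1.6] Fz 1.6 Ftan(ccw+) 0.0 Frad 1.6 w 15.0
```

```bash
cat >> h.py <<'E'
def rows(b0,b1,n,r=38):
    bs=np.linspace(b0,b1,n+1); d=np.diff(np.c_[-r*np.cos(bs),r*np.sin(bs)],axis=0)/1000
    for i in range(0,n,5): print([[*x.round(4),0,0,0,0,0] for x in d[i:i+5].tolist()] if 0 else [x.round(4).tolist() for x in d[i:i+5]])
E
python3 -c "
from h import *
rows(-1.68,-2.70,5);print(); rows(-2.7,-2.7-2*np.pi,15)"
```

```text
[[0.0076, 0.0016], [0.0071, 0.0031], [0.0063, 0.0045], [0.0053, 0.0057], [0.004, 0.0066]]

[[0.0036, 0.0154], [-0.0029, 0.0155], [-0.009, 0.013], [-0.0135, 0.0082], [-0.0157, 0.002]]
[[-0.0151, -0.0045], [-0.012, -0.0103], [-0.0068, -0.0143], [-0.0004, -0.0158], [0.0061, -0.0146]]
[[0.0115, -0.0108], [0.0149, -0.0052], [0.0157, 0.0013], [0.0139, 0.0076], [0.0096, 0.0126]]
```

Emit:
{"fn": "apply_moves", "kwargs": {"commands": [[[0.0076,0.0016,0,0,0,0,0],[0.0071,0.0031,0,0,0,0,0],[0.0063,0.0045,0,0,0,0,0],[0.0053,0.0057,0,0,0,0,0],[0.004,0.0066,0,0,0,0,0]]]}}

```text
t: 5.4
position: [464.0, -134.5, 108.4]
eef_rot: [0.0, 0.11, 0.994, 0.0]
wrist_force: [2.1, -0.5, 1.4]
width: 14.9
```

```bash
python3 -c "
from station import ctrl
from h import *
where(ctrl)"
```

```text
t 5.5 world [ 463.9 -133.9  108.4] box [-34.7 -15.8] r 38.2 b -2.713 Fbox [0.4 0.5] Fz 3.8 Ftan(ccw+) -0.3 Frad -0.6 w 15.0
```

Forces are small and it tracks well. One third of a turn next, then check.

Emit:
{"fn": "apply_moves", "kwargs": {"commands": [[[0.0036,0.0154,0,0,0,0,0],[-0.0029,0.0155,0,0,0,0,0],[-0.009,0.013,0,0,0,0,0],[-0.0135,0.0082,0,0,0,0,0],[-0.0157,0.002,0,0,0,0,0]]]}}

```text
t: 6.12
position: [512.6, -90.3, 108.3]
eef_rot: [-0.001, 0.11, 0.994, -0.0]
wrist_force: [-4.7, -9.6, 10.8]
width: 15.2
```

Emit:
{"fn": "apply_moves", "kwargs": {"commands": [[[-0.0151,-0.0045,0,0,0,0,0],[-0.012,-0.0103,0,0,0,0,0],[-0.0068,-0.0143,0,0,0,0,0],[-0.0004,-0.0158,0,0,0,0,0],[0.0061,-0.0146,0,0,0,0,0]]]}}

```text
t: 6.75
position: [528.9, -153.4, 108.4]
eef_rot: [0.001, 0.109, 0.994, 0.001]
wrist_force: [2.6, 4.4, 5.3]
width: 14.9
```

Emit:
{"fn": "apply_moves", "kwargs": {"commands": [[[0.0115,-0.0108,0,0,0,0,0],[0.0149,-0.0052,0,0,0,0,0],[0.0157,0.0013,0,0,0,0,0],[0.0139,0.0076,0,0,0,0,0],[0.0096,0.0126,0,0,0,0,0]]]}}

```text
t: 7.38
position: [463.9, -134.7, 108.4]
eef_rot: [0.0, 0.11, 0.994, -0.0]
wrist_force: [7.7, -2.7, 0.6]
width: 15.0
```

```bash
python3 -c "
from station import ctrl
from h import *
where(ctrl)"
```

```text
t 7.47 world [ 463.8 -133.2  108.4] box [-35.  -15.2] r 38.2 b -2.732 Fbox [ 2.9 -0.3] Fz 5.6 Ftan(ccw+) 1.4 Frad -2.6 w 15.1
```

Emit:
{"fn": "apply_moves", "kwargs": {"commands": [[[0.0036,0.0154,0,0,0,0,0],[-0.0029,0.0155,0,0,0,0,0],[-0.009,0.013,0,0,0,0,0],[-0.0135,0.0082,0,0,0,0,0],[-0.0157,0.002,0,0,0,0,0]]]}}

```text
t: 8.1
position: [511.3, -90.0, 108.2]
eef_rot: [-0.002, 0.11, 0.994, -0.0]
wrist_force: [-6.5, -8.3, 13.2]
width: 15.0
```

Emit:
{"fn": "apply_moves", "kwargs": {"commands": [[[-0.0151,-0.0045,0,0,0,0,0],[-0.012,-0.0103,0,0,0,0,0],[-0.0068,-0.0143,0,0,0,0,0],[-0.0004,-0.0158,0,0,0,0,0],[0.0061,-0.0146,0,0,0,0,0]]]}}

```text
t: 8.72
position: [529.1, -153.0, 108.5]
eef_rot: [0.001, 0.109, 0.994, 0.001]
wrist_force: [3.3, 1.3, 3.0]
width: 15.0
```

Emit:
{"fn": "apply_moves", "kwargs": {"commands": [[[0.0115,-0.0108,0,0,0,0,0],[0.0149,-0.0052,0,0,0,0,0],[0.0157,0.0013,0,0,0,0,0],[0.0139,0.0076,0,0,0,0,0],[0.0086,0.0113,0,0,0,0,0]]]}}

```text
t: 9.35
position: [464.3, -136.0, 108.4]
eef_rot: [-0.0, 0.11, 0.994, -0.0]
wrist_force: [4.3, -2.9, 3.5]
width: 15.1
```

Run:
```python
from station import ctrl
from h import *
where(ctrl)
c=ctrl.calibration("wrist");p,d=ctrl.snapshot("wrist"); cv2.imwrite("pics/w3.png",p[:,:,::-1])
print(np.round([proj(c,[*C0,82]),proj(c,at(-2.7,57,71)),proj(c,at(-2.7,40,82)),proj(c,at(-.45,57,71))]))
```

```text
t 9.45 world [ 464.1 -134.6  108.3] box [-34.4 -16.5] r 38.2 b -2.694 Fbox [ 0.3 -1.3] Fz 7.9 Ftan(ccw+) 1.3 Frad 0.3 w 15.0
[[311. 315.]
 [264. 215.]
 [278. 252.]
 [266. 378.]]
```

View pics/w3.png

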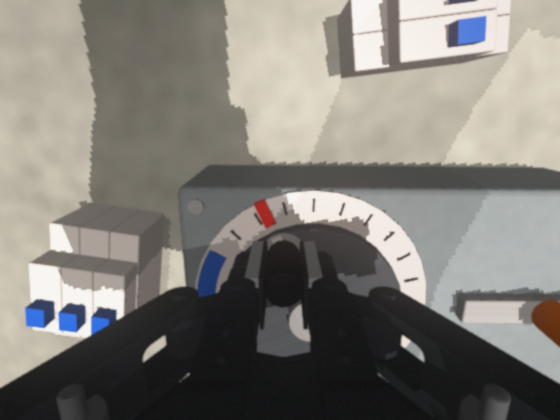

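Red mark at (264,214) against (264,215) predicted; the grip stands on it at −2.69. Now counter-clockwise.

```bash
python3 -c "
from h import *
rows(-2.69,-2.69+2*np.pi,15);print(); rows(-2.69,-.47,10)"
```

```text
[[-0.0097, -0.0125], [-0.0139, -0.0074], [-0.0158, -0.0011], [-0.0149, 0.0054], [-0.0114, 0.011]]
[[-0.006, 0.0146], [0.0005, 0.0158], [0.0069, 0.0142], [0.0121, 0.0102], [0.0152, 0.0044]]
[[0.0157, -0.0022], [0.0134, -0.0083], [0.0089, -0.0131], [0.0028, -0.0156], [-0.0038, -0.0153]]

[[-0.0045, -0.0071], [-0.0059, -0.006], [-0.0071, -0.0045], [-0.0079, -0.0028], [-0.0084, -0.001]]
[[-0.0084, 0.0009], [-0.008, 0.0027], [-0.0072, 0.0044], [-0.0061, 0.0058], [-0.0046, 0.007]]
```

Emit:
{"fn": "apply_moves", "kwargs": {"commands": [[[-0.0097,-0.0125,0,0,0,0,0],[-0.0139,-0.0074,0,0,0,0,0],[-0.0158,-0.0011,0,0,0,0,0],[-0.0149,0.0054,0,0,0,0,0],[-0.0114,0.011,0,0,0,0,0]]]}}

```text
t: 10.12
position: [527.9, -154.5, 108.3]
eef_rot: [-0.001, 0.11, 0.994, 0.0]
wrist_force: [-3.0, 1.6, 11.3]
width: 15.2
```

Emit:
{"fn": "apply_moves", "kwargs": {"commands": [[[-0.006,0.0146,0,0,0,0,0],[0.0005,0.0158,0,0,0,0,0],[0.0069,0.0142,0,0,0,0,0],[0.0121,0.0102,0,0,0,0,0],[0.0152,0.0044,0,0,0,0,0]]]}}

```text
t: 10.75
position: [512.4, -90.3, 108.3]
eef_rot: [-0.0, 0.109, 0.994, -0.0]
wrist_force: [-0.6, -10.4, 8.3]
width: 15.0
```

Emit:
{"fn": "apply_moves", "kwargs": {"commands": [[[0.0157,-0.0022,0,0,0,0,0],[0.0134,-0.0083,0,0,0,0,0],[0.0089,-0.0131,0,0,0,0,0],[0.0028,-0.0156,0,0,0,0,0],[-0.0038,-0.0153,0,0,0,0,0]]]}}

```text
t: 11.38
position: [464.0, -134.4, 108.3]
eef_rot: [-0.001, 0.109, 0.994, 0.001]
wrist_force: [3.1, 4.6, 7.0]
width: 15.4
```

```bash
python3 -c "
from station import ctrl
from h import *
where(ctrl)"
```

```text
t 11.47 world [ 464.4 -135.9  108.4] box [-33.8 -17.8] r 38.2 b -2.658 Fbox [0.8 1.1] Fz 6.4 Ftan(ccw+) -0.6 Frad -1.3 w 15.2
```

Emit:
{"fn": "apply_moves", "kwargs": {"commands": [[[-0.0047,-0.007,0,0,0,0,0],[-0.006,-0.0058,0,0,0,0,0],[-0.0071,-0.0045,0,0,0,0,0],[-0.0079,-0.0028,0,0,0,0,0],[-0.0084,-0.001,0,0,0,0,0]]]}}

```text
t: 12.1
position: [492.5, -164.0, 108.3]
eef_rot: [-0.001, 0.11, 0.994, 0.0]
wrist_force: [-3.2, 0.1, 12.1]
width: 15.2
```

Emit:
{"fn": "apply_moves", "kwargs": {"commands": [[[-0.0084,0.0009,0,0,0,0,0],[-0.008,0.0027,0,0,0,0,0],[-0.0072,0.0044,0,0,0,0,0],[-0.0061,0.0058,0,0,0,0,0],[-0.0032,0.005,0,0,0,0,0]]]}}

```text
t: 12.72
position: [529.7, -152.5, 108.3]
eef_rot: [-0.001, 0.11, 0.994, 0.0]
wrist_force: [-1.4, -0.7, 8.8]
width: 15.4
```

```bash
cat > look.py <<'E'
from station import ctrl
from h import *
where(ctrl)
# green indicator position in the three views: colour centroid on z=79
for n in("wrist","scene","side"):
    c=ctrl.calibration(n); p,_=ctrl.snapshot(n)
    h=cv2.cvtColor(p,cv2.COLOR_RGB2HSV); m=cv2.inRange(h,(50,90,60),(75,255,255))
    a=np.array(proj(c,at(0,78,79))); yy,xx=np.nonzero(m); k=np.hypot(xx-a[0],yy-a[1])<(70 if n=="wrist" else 8)
    if k.sum():
        u,v=xx[k].mean(),yy[k].mean(); g=ray(c,u,v,79)[:2]-C0; print(n,k.sum(),(round(u,1),round(v,1)),'r',np.hypot(*g).round(1),'b',(np.arctan2(g[1],g[0])-YAW).round(3))
    else: print(n,'no green')
    cv2.imwrite(f"pics/last_{n}.png",p[:,:,::-1])
E
python3 look.py
```

```text
t 12.82 world [ 530.1 -152.1  108.4] box [ 33.8 -19.1] r 38.8 b -0.515 Fbox [ 0.2 -0.6] Fz 8.3 Ftan(ccw+) -0.4 Frad 0.5 w 15.0
wrist no green
scene 5 (np.float64(263.2), np.float64(247.6)) r 74.7 b -0.027
side 8 (np.float64(332.2), np.float64(221.8)) r 72.9 b -0.02
```

Emit:
{"fn": "apply_moves", "kwargs": {"commands": [[[-0.0006,0.001,0,0,0,0,0],[-0.0005,0.001,0,0,0,0,0],[0,0,0,0,0,0,0],[0,0,0,0,0,0,0],[0,0,0,0,0,0,0]]]}}

```text
t: 13.6
position: [531.2, -150.7, 108.4]
eef_rot: [-0.0, 0.11, 0.994, 0.0]
wrist_force: [-0.1, -1.0, 8.6]
width: 15.2
```

```bash
python3 look.py; python3 -c "
import cv2,numpy as np
a=cv2.imread('pics/last_scene.png')[200:265,210:310]; b=cv2.imread('pics/scene0.png')[200:265,210:310]
cv2.imwrite('pics/c3.png',cv2.resize(np.vstack([b,a])[:, :],None,fx=4.6,fy=4.6,interpolation=cv2.INTER_CUBIC))"
```

```text
t 13.7 world [ 531.2 -150.7  108.4] box [ 34.6 -17.6] r 38.8 b -0.471 Fbox [ 0.2 -1.4] Fz 8.4 Ftan(ccw+) -1.2 Frad 0.8 w 15.0
wrist no green
scene 5 (np.float64(263.2), np.float64(247.6)) r 74.7 b -0.027
side 8 (np.float64(332.2), np.float64(221.8)) r 72.9 b -0.02
```

View pics/c3.png

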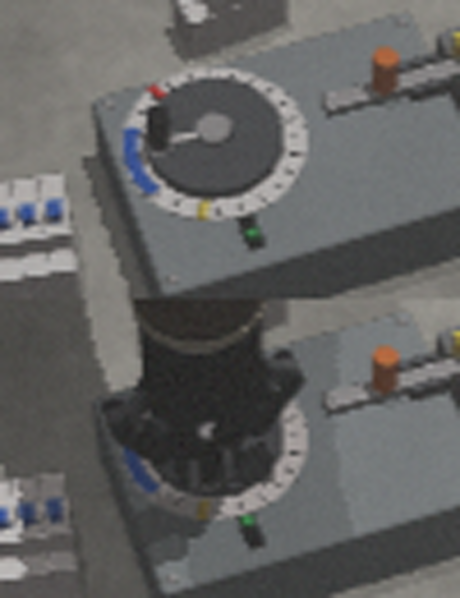

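The indicator went from (250,232) to (250,523−298=225) in the crop: it has jumped towards the dial (r 83 → 74). Now clockwise again, gently.

```bash
python3 -c "
from h import *
rows(-.471,-1.02,5);print(); rows(-1.02,-2.02,50)"
```

```text
[[0.0021, -0.0036], [0.0025, -0.0034], [0.0028, -0.0031], [0.0031, -0.0027], [0.0034, -0.0024]]

[[0.0007, -0.0004], [0.0007, -0.0004], [0.0007, -0.0004], [0.0007, -0.0004], [0.0007, -0.0003]]
[[0.0007, -0.0003], [0.0007, -0.0003], [0.0007, -0.0003], [0.0007, -0.0003], [0.0007, -0.0003]]
[[0.0007, -0.0003], [0.0007, -0.0002], [0.0007, -0.0002], [0.0007, -0.0002], [0.0007, -0.0002]]
[[0.0007, -0.0002], [0.0007, -0.0002], [0.0007, -0.0002], [0.0007, -0.0001], [0.0008, -0.0001]]
[[0.0008, -0.0001], [0.0008, -0.0001], [0.0008, -0.0001], [0.0008, -0.0001], [0.0008, -0.0]]
[[0.0008, -0.0], [0.0008, -0.0], [0.0008, -0.0], [0.0008, 0.0], [0.0008, 0.0]]
[[0.0008, 0.0], [0.0008, 0.0001], [0.0008, 0.0001], [0.0008, 0.0001], [0.0008, 0.0001]]
[[0.0008, 0.0001], [0.0007, 0.0001], [0.0007, 0.0002], [0.0007, 0.0002], [0.0007, 0.0002]]
[[0.0007, 0.0002], [0.0007, 0.0002], [0.0007, 0.0002], [0.0007, 0.0002], [0.0007, 0.0003]]
[[0.0007, 0.0003], [0.0007, 0.0003], [0.0007, 0.0003], [0.0007, 0.0003], [0.0007, 0.0003]]
```

Emit:
{"fn": "apply_moves", "kwargs": {"commands": [[[0.0021,-0.0036,0,0,0,0,0],[0.0025,-0.0034,0,0,0,0,0],[0.0028,-0.0031,0,0,0,0,0],[0.0031,-0.0027,0,0,0,0,0],[0.0034,-0.0024,0,0,0,0,0]]]}}

```text
t: 14.48
position: [514.7, -162.7, 108.4]
eef_rot: [0.0, 0.11, 0.994, 0.0]
wrist_force: [1.3, -0.9, 6.6]
width: 15.1
```

```bash
python3 -c "
from station import ctrl
from h import *
where(ctrl)"
```

```text
t 14.57 world [ 514.3 -162.8  108.4] box [ 20.7 -33.1] r 39.0 b -1.01 Fbox [ 0.7 -0.9] Fz 7.7 Ftan(ccw+) 0.1 Frad 1.1 w 15.3
```

Emit:
{"fn": "apply_moves", "kwargs": {"commands": [[[0.0007,-0.0004,0,0,0,0,0],[0.0007,-0.0004,0,0,0,0,0],[0.0007,-0.0004,0,0,0,0,0],[0.0007,-0.0004,0,0,0,0,0],[0.0007,-0.0003,0,0,0,0,0]]]}}

```text
t: 15.2
position: [510.8, -163.8, 108.4]
eef_rot: [-0.0, 0.11, 0.994, 0.0]
wrist_force: [0.3, -0.9, 6.9]
width: 15.2
```

```bash
python3 -c "
from station import ctrl
from h import *
where(ctrl)"
```

```text
t 15.3 world [ 510.8 -163.9  108.4] box [ 17.5 -34.9] r 39.0 b -1.105 Fbox [ 1.5 -1.2] Fz 7.0 Ftan(ccw+) 0.8 Frad 1.7 w 15.3
```

Emit:
{"fn": "apply_moves", "kwargs": {"commands": [[[0.0007,-0.0003,0,0,0,0,0],[0.0007,-0.0003,0,0,0,0,0],[0.0007,-0.0003,0,0,0,0,0],[0.0007,-0.0003,0,0,0,0,0],[0.0007,-0.0003,0,0,0,0,0]]]}}

```text
t: 15.92
position: [507.0, -164.6, 108.4]
eef_rot: [-0.0, 0.11, 0.994, 0.0]
wrist_force: [0.5, -1.5, 7.3]
width: 15.6
```

```bash
python3 -c "
from station import ctrl
from h import *
where(ctrl)"
```

```text
t 16.02 world [ 506.9 -164.6  108.4] box [ 14.  -36.5] r 39.0 b -1.205 Fbox [ 0.9 -1.9] Fz 6.9 Ftan(ccw+) 0.2 Frad 2.1 w 15.2
```

Emit:
{"fn": "apply_moves", "kwargs": {"commands": [[[0.0007,-0.0003,0,0,0,0,0],[0.0007,-0.0002,0,0,0,0,0],[0.0007,-0.0002,0,0,0,0,0],[0.0007,-0.0002,0,0,0,0,0],[0.0007,-0.0002,0,0,0,0,0]]]}}

```text
t: 16.65
position: [504.1, -164.9, 108.4]
eef_rot: [0.001, 0.11, 0.994, 0.0]
wrist_force: [5.4, -1.5, 3.8]
width: 15.1
```

```bash
python3 -c "
from station import ctrl
from h import *
where(ctrl)"
```

```text
t 16.75 world [ 504.  -164.9  108.4] box [ 11.2 -37.4] r 39.0 b -1.281 Fbox [ 5.3 -0.1] Fz 4.0 Ftan(ccw+) 5.1 Frad 1.6 w 14.9
```

The catch is felt at about −1.28 rad: 5.1 N against under 1 N before, with the tool lagging. I ease off slightly, let go and lift.

Emit:
{"fn": "apply_moves", "kwargs": {"commands": [[[-0.0005,0.0001,0,0,0,0,0],[-0.0005,0.0001,0,0,0,0,0],[0,0,0,0,0,0,10],[0,0,0,0,0,0,18],[0,0,0,0,0,0,40]]]}}

```text
t: 17.38
position: [502.7, -164.7, 107.5]
eef_rot: [-0.002, 0.11, 0.994, 0.0]
wrist_force: [-0.0, 1.3, -0.7]
width: 32.5
```

Emit:
{"fn": "apply_moves", "kwargs": {"commands": [[[0,0,0,0,0,0,45],[0,0,0,0,0,0,45],[0,0,-0.01,0,0,0,45],[0,0,-0.02,0,0,0,45],[0,0,-0.02,0,0,0,45]]]}}

```text
t: 18.0
position: [504.1, -165.6, 159.3]
eef_rot: [-0.0, 0.11, 0.994, -0.0]
wrist_force: [0.1, 0.1, 0.2]
width: 38.5
```

Run:
```python
from station import ctrl
from h import *
where(ctrl)
go(ctrl,at(np.pi/2,125,158))
c=ctrl.calibration("wrist");p,_=ctrl.snapshot("wrist"); cv2.imwrite("pics/w4.png",p[:,:,::-1])
for t in(-1.1,-1.2,-1.3,-1.4): print(t,np.round(proj(c,at(t,38,116))),np.round(proj(c,at(t,25,83))))
print(np.round([proj(c,[*C0,83]),proj(c,at(np.pi/2,125,114))]))
```

```text
t 18.1 world [ 504.9 -165.9  160.6] box [ 12.3 -38.2] r 40.1 b -1.259 Fbox [0.6 0.1] Fz 0.7 Ftan(ccw+) 0.6 Frad 0.1 w 38.5
t 18.1 pos [ 505.4 -166.   160.6] F [0.6 0.4 0.1] w 38.5
shift [ 12.8 163.1   2.7] rot [ 0.0004  0.0038 -0.    ]
-1.1 [288. 247.] [306. 217.]
-1.2 [286. 241.] [304. 214.]
-1.3 [283. 235.] [303. 210.]
-1.4 [282. 229.] [302. 206.]
[[341. 200.]
 [582. 216.]]
```

View pics/w4.png

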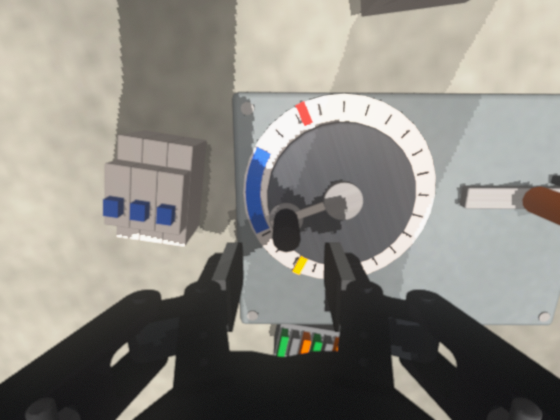

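The grip top sits near (286,236), i.e. bearing about −1.27, on the blue arc and at rest on the catch. Next, the knob.

Emit:
{"fn": "apply_moves", "kwargs": {"commands": [[[0.0026,0.0326,0,0,0,0,45],[0.0026,0.0326,0,0,0,0,45],[0.0026,0.0326,0,0,0,0,45],[0.0026,0.0326,0,0,0,0,45],[0.0024,0.0326,0,0,0,0,45]]]}}

```text
t: 18.77
position: [527.0, -2.6, 157.6]
eef_rot: [-0.001, 0.11, 0.994, -0.0]
wrist_force: [0.7, -0.6, -0.9]
width: 38.4
```

Run:
```python
from station import ctrl
from h import *
where(ctrl)
go(ctrl,at(np.pi/2,125,108))
c=ctrl.calibration("wrist");p,_=ctrl.snapshot("wrist"); cv2.imwrite("pics/w5.png",p[:,:,::-1])
h=cv2.cvtColor(p,cv2.COLOR_RGB2HSV); m=cv2.inRange(h,(5,150,90),(15,255,255)); n,l,st,ce=cv2.connectedComponentsWithStats(m); i=1+st[1:,4].argmax(); print(st[i],ce[i])
print(proj(c,at(np.pi/2,125,114)),proj(c,at(np.pi/2,125,80)))
```

```text
t 18.88 world [5.273e+02 2.000e-01 1.574e+02] box [ -2.3 128.9] r 128.9 b 1.588 Fbox [0.1 1.3] Fz -0.7 Ftan(ccw+) -0.1 Frad 1.3 w 38.3
t 18.88 pos [527.4   0.6 157.3] F [-0.6  0.2 -0.7] w 38.3
shift [-2.4 -4.4 49.3] rot [ 0.0011 -0.0016  0.0058]
[ 258  212   30   46 1077] [273.03806871 235.23769731]
(np.float64(272.6835266385259), np.float64(244.76354661420987)) (np.float64(274.25289413200096), np.float64(223.15138541089595))
```

Emit:
{"fn": "apply_moves", "kwargs": {"commands": [[[-0.002,-0.0045,0.001,0,0,0,45],[0,0,0.016,0,0,0,45],[0,0,0.016,0,0,0,45],[0,0,0.016,0,0,0,45],[0,0,0,0,0,0,0]]]}}

```text
t: 19.55
position: [527.2, -8.5, 107.4]
eef_rot: [-0.002, 0.11, 0.994, -0.0]
wrist_force: [0.0, 1.9, -2.3]
width: 21.4
```

Emit:
{"fn": "apply_moves", "kwargs": {"commands": [[[0,0,0,0,0,0,0],[0,0,0,0,0,0,0],[0,0,0,0,0,0,0],[0,0,0,0,0,0,0],[0,0,0,0,0,0,0]]]}}

```text
t: 20.18
position: [527.4, -8.4, 108.4]
eef_rot: [-0.001, 0.11, 0.994, -0.0]
wrist_force: [1.1, 0.0, -26.5]
width: 17.2
```

Emit:
{"fn": "apply_moves", "kwargs": {"commands": [[[0,-0.001,0,0,0,0,0],[0,-0.001,0,0,0,0,0],[0,-0.001,0,0,0,0,0],[0,-0.001,0,0,0,0,0],[0,0,0,0,0,0,0]]]}}

```text
t: 20.8
position: [526.6, -12.0, 108.4]
eef_rot: [-0.001, 0.11, 0.994, -0.0]
wrist_force: [2.0, 0.2, -25.8]
width: 17.3
```

```bash
python3 -c "
from station import ctrl
from h import *
where(ctrl)"
```

```text
t 20.9 world [526.6 -12.  108.4] box [ -0.3 116.8] r 116.8 b 1.574 Fbox [1.6 1.6] Fz -26.0 Ftan(ccw+) -1.6 Frad 1.6 w 17.1
```

Emit:
{"fn": "apply_moves", "kwargs": {"commands": [[[0,-0.002,0,0,0,0,0],[0,-0.002,0,0,0,0,0],[0,-0.002,0,0,0,0,0],[0,-0.002,0,0,0,0,0],[0,-0.002,0,0,0,0,0]]]}}

```text
t: 21.52
position: [524.4, -21.6, 108.4]
eef_rot: [-0.001, 0.11, 0.994, 0.0]
wrist_force: [1.5, 1.4, -26.9]
width: 17.1
```

```bash
python3 -c "
from station import ctrl
from h import *
where(ctrl)"
```

```text
t 21.62 world [524.3 -21.7 108.4] box [ -0.4 106.8] r 106.8 b 1.574 Fbox [1.4 1. ] Fz -26.3 Ftan(ccw+) -1.4 Frad 1.0 w 17.4
```

Continue to the end stop with small steps.

Emit:
{"fn": "apply_moves", "kwargs": {"commands": [[[0,-0.001,0,0,0,0,0],[0,-0.001,0,0,0,0,0],[0,-0.0005,0,0,0,0,0],[0,-0.0005,0,0,0,0,0],[0,0,0,0,0,0,0]]]}}

```text
t: 22.25
position: [523.7, -24.5, 108.4]
eef_rot: [-0.001, 0.11, 0.994, 0.0]
wrist_force: [1.9, 0.6, -26.3]
width: 17.4
```

```bash
python3 -c "
from station import ctrl
from h import *
where(ctrl)"
```

```text
t 22.35 world [523.7 -24.5 108.4] box [ -0.4 103.9] r 103.9 b 1.575 Fbox [1.5 1.4] Fz -26.6 Ftan(ccw+) -1.5 Frad 1.4 w 16.8
```

Emit:
{"fn": "apply_moves", "kwargs": {"commands": [[[0,-0.0005,0,0,0,0,0],[0,-0.0005,0,0,0,0,0],[0,-0.0005,0,0,0,0,0],[0,-0.0005,0,0,0,0,0],[0,0,0,0,0,0,0]]]}}

```text
t: 22.98
position: [523.6, -24.8, 108.4]
eef_rot: [-0.001, 0.109, 0.994, 0.001]
wrist_force: [1.9, 7.4, -26.7]
width: 17.4
```

Run:
```python
from station import ctrl
from h import *
where(ctrl)
c=ctrl.calibration("wrist");p,_=ctrl.snapshot("wrist"); cv2.imwrite("pics/w6.png",p[:,:,::-1])
```

```text
t 23.07 world [523.6 -24.8 108.4] box [ -0.4 103.7] r 103.7 b 1.575 Fbox [1.3 7.2] Fz -26.4 Ftan(ccw+) -1.3 Frad 7.2 w 17.0
```

The end stop is felt: 7 N and the tool no longer follows. Let go and lift.

Emit:
{"fn": "apply_moves", "kwargs": {"commands": [[[0,0,0,0,0,0,30],[0,0,0,0,0,0,45],[0,0,0,0,0,0,45],[0,0,0,0,0,0,45],[0,0,-0.005,0,0,0,45]]]}}

```text
t: 23.75
position: [524.2, -27.1, 114.4]
eef_rot: [-0.0, 0.11, 0.994, -0.0]
wrist_force: [0.3, -0.4, 0.0]
width: 38.4
```

Emit:
{"fn": "apply_moves", "kwargs": {"commands": [[[0,0,-0.015,0,0,0,45],[0,0,-0.03,0,0,0,45],[0,0,-0.03,0,0,0,45],[0,0,-0.03,0,0,0,45],[0,0,-0.03,0,0,0,45]]]}}

```text
t: 24.38
position: [524.2, -27.2, 251.4]
eef_rot: [0.001, 0.11, 0.994, 0.0]
wrist_force: [-0.5, 1.3, -0.5]
width: 38.3
```

Run:
```python
from station import ctrl
from h import *
where(ctrl)
c=ctrl.calibration("wrist");p,_=ctrl.snapshot("wrist"); cv2.imwrite("pics/w7.png",p[:,:,::-1])
h=cv2.cvtColor(p,cv2.COLOR_RGB2HSV); m=cv2.inRange(h,(5,150,90),(15,255,255)); n,l,st,ce=cv2.connectedComponentsWithStats(m); i=1+st[1:,4].argmax(); print(st[i],ce[i])
for r in(105,107,125): print(r,np.round(proj(c,at(np.pi/2,r,97)),1))
for t in(-1.2,-1.3,-1.4): print(t,np.round(proj(c,at(t,38,116))))
```

```text
t 24.48 world [525.4 -27.4 253.3] box [  1.9 101.5] r 101.5 b 1.552 Fbox [0.3 0.2] Fz 1.0 Ftan(ccw+) -0.3 Frad 0.2 w 38.3
[277 176  18  23 308] [285.46103896 187.95454545]
105 [285.1 185.4]
107 [287.4 185.4]
125 [308.  185.4]
-1.2 [116. 207.]
-1.3 [114. 203.]
-1.4 [112. 199.]
```

View pics/w7.png

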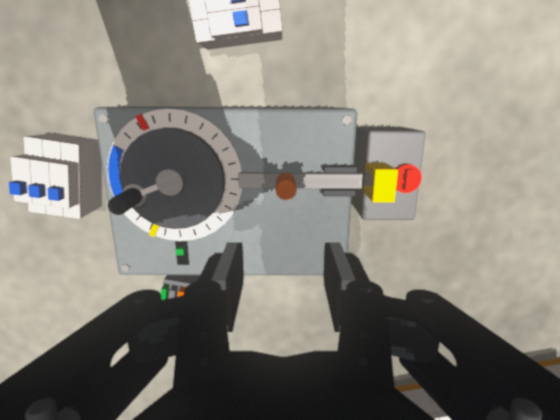

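The knob is at column 285.5, against 285.1 predicted for a full 20 mm draw. The bolt's end, at (362,181), is clear of the keeper (372). Indicator (180,252) is still in, and the crank is still at about −1.3. Handing in.

```bash
python3 -c "
from station import ctrl
print(ctrl.close_job())"
```

```text
the job is handed in; nothing more can be done
None
```

The box is unlocked and handed in at about 24.5 s of the 72 s allowed. `close_job()` gives no verdict.

- **Red mark:** I turned the crank clockwise 13.6 rad and stopped at bearing -2.69 (red is -2.70).
- **Yellow mark:** I then turned it counter-clockwise past yellow once and stopped there the second time, at -0.47 (yellow is -0.45). The green indicator had already jumped at -0.515 on the way in; its radius measured 73 to 75 mm.
- **Catch:** Turning slowly clockwise, I met the catch at about -1.28 with roughly 5 N, then eased off and let go. After the release the crank rests at about -1.27, on the blue arc.
- **Bolt:** I drew the bolt to its end stop, felt at about 7 N, and let go.

**Last checks:** The final wrist picture puts the knob 105 mm from the dial axis, which is the full 20 mm of travel, with the bolt end clear of the keeper. The indicator is still in, the nearby breakers and terminals look undisturbed, and the tool is clear with no contact force.

**Disagreements:**
- The reported TCP while gripping the knob was 1 to 4 mm off the expected position along the bolt.
- While gripping the knob the wrist showed a steady 26 N vertical force, well under the 120 N limit; it went away on release.

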